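# Lock the counter drawer with its hidden-keeper pin

### The arm

A 7-joint arm with a two-finger parallel gripper is mounted at the origin on a cart in front of the work surface, level with it; the furniture and walls round the work are solid. World frame = base frame: x ahead of the robot, y to its left, z up, the work surface at z = 0. Lengths are in m, angles in rad, forces in N, time in s.
With the tool pointing down it reaches from about 0.425 to 0.875 m from the base axis. Payload 9.9 kg.
Tool frame: the origin (TCP) lies on the centre line of the jaws, within the pads' length; the fingertips stand 11 mm ahead of it and the grasp point (between the pads) lies 8 mm behind it (r.tcp_to_tips is the x of the fingertips in the tool frame, in m); x points along the fingers, y is the direction in which the jaws open and shut, and the axes are right-handed (so a half turn about x gives the same grasp; the last joint's range is limited). The gripper opens to 85 mm and grips with 20 to 120 N. Pads are 22 mm wide; open, the fingers measure 114 mm over their backs; the gripper's body (76 mm by 85 mm) begins 54 mm behind the grasp point. The pads swing forward as they close: fully open they stand 13 mm farther back than shut.
Start: joints at [-1.235, 0.576, 0.025, 1.437, -0.015, 1.129, -0.057], TCP at [0.275, 0.616, 0.242] pointing down, gripper open.
Joint ranges: [-2.76, 2.76], [-0.34, 2.15], [-1.52, 1.57], [0.19, 2.46], [-1.09, 4.23], [0.17, 1.99], [-2.82, 2.82]. Speed limits (rad/s): [2.22, 2.22, 3.01, 3.01, 3.14, 3.14, 3.14].

### API

Orientations are given as [roll, pitch, yaw] about the fixed x, y, z axes, in that order (R = Rz(yaw) Ry(pitch) Rx(roll)).
In Python, from workcell import r, imaging, ticket gives the robot as it stands.
- The arm moves only by the tool drive_tool, never from a script. Its argument "deltas" is a list that holds one entry, the list of rows, each a list of 5 numbers: the finger opening in mm, from 0 to 85.4, then the shift along the tool's x, y, z in mm, then the turn about the tool's x in rad. A call has 1 to 5 rows; each row shifts and turns the commanded pose from where the row before left it, along the tool's axes as they then stand; what a row does not reach is not made up. A row lasts 1/8 s, in which the tool goes at most 62.5 mm and 10.7 degrees, less where a joint would pass 70% of its speed; a pose out of reach is approached as far as the arm can. A call is refused whole if a number of a shift passes 62.5 or a number of a turn 0.188, either way. A call with a gripper value outside its range is refused whole. The fingers move at their own pace and stop on an object; "force" is the grip in N (left out, the last holds). Time passes only in rows, so rows that do not move let the fingers close. It gives the time, the measured TCP pose, the force and the opening at its end, in the units of the state.
- r.sense(): the state, without advancing time (a new reading comes with each control period).
- imaging.snapshot(name): name is "scene" or "top" or "wrist"; returns a dict with "pixels" (420x560x3 uint8, red, green, blue), "intrinsics" (3x3 intrinsics, pixels), "xyz" and "orientation" of the camera in the world. Camera axes: x right, y up, looking along -z (the intrinsics and any distortion apply to the point x, -y, -z); pixel columns grow to the right and rows downward; lengths in m; the calibration is good to about 2 mm. A picture is of the moment at which its call begins. There is no depth.
- ticket.close_job(): hands the job in, once; it reports no verdict.
The state is a dict: "time_s": time; "joint_pos": joint angles; "joint_vel": joint speeds; "tau": joint torques, N m; "tcp_pos": TCP position; "tool_rot": TCP orientation; "force": force on the tool from outside, world axes, zero at the start; "moment": the same for the moment, N m; "finger_gap": finger opening in m.
Only numpy, scipy, OpenCV 4.12 (cv2) and the standard library are available. Lean on these libraries where they do the work, as an engineer would, in place of code of your own. Each camera call takes 0.05 s, during which the arm holds its last target.

### The job

Push the drawer of the small wooden counter cabinet fully shut. Then take the steel locking pin out of its wooden rest, put it upright through the slot in the cabinet's top and, with a light touch (the pin must never press on the cabinet with more than 25 N), feel along the slot for the hole hidden below and seat the pin fully home with its collar down on the top. Let go of the pin, and leave the candle tin, glass dish and soap where they are.

Things in the scene. Friction and masses are not known exactly. Their poses are not given: they have to be found in the camera images.
- case: Small wooden counter cabinet fixed to the table, 140 (x) x 180 (y) x 76 (z) mm, with one drawer. Origin: centre of its underside; x points from the drawer front to the back, y along the width, z up. Hidden inside, its upper face 38 mm below the top surface, the drawer carries a flat steel keeper plate, larger than the slot, with one through hole, 12.5 mm (y) by 15 mm (x), and free room below.
- slot (a point): Middle of the slot in the cabinet's 8 mm thick top, at the top surface (76 mm up), axes as the cabinet's. The slot goes through, 13 mm wide (x), 56 mm long (y), edged with flat brass strips. With the drawer shut the keeper's hole lies on the slot's centre line, but where along it is unknown: its centre is up to 18 mm either side of the slot's middle, new every time.
- drawer (a joint): How far the drawer is open, in m: 0 shut (hard stop), starts 0.025 to 0.05. It slides out along the cabinet's -x with about 2 N friction and stays where it is left.
- drawer_front (a point): Centre of the drawer's flat front face (158 mm wide, 58 mm high), 38 mm above the table; moves with the drawer; axes as the cabinet's, so the face looks along -x. Two brass pulls, 16 mm across, stand 15 mm out from it at y = +55 and -55 mm. With the drawer shut the face is flush with the cabinet's front.
- pin: Steel locking pin, 55 to 90 g, 92 mm long, upright in its rest. Origin: centre of its tip; z towards its head. Shaft 10 mm in diameter for 54 mm (tip chamfered), round collar 26 mm across (54 to 58 mm), square grip 18 x 18 mm, sides along x and y (58 to 92 mm). Home: collar on the cabinet's top, tip 54 mm below it; with the tip standing on the keeper the collar is 10 to 16 mm above the top.
- pin_tip (a point): Centre of the pin's tip (the pin's origin). Pressed on the keeper away from the hole, the tip meets a spring: the keeper starts to sink at 2.4 N, takes 0.8 N more per mm and stops hard after 6 mm (about 7 N); it does not move sideways. When the tip comes over the hole the keeper springs back up round it and the resistance to pressing vanishes.
- rest: Wooden pin rest fixed to the table, block 54 x 54 x 40 mm, origin at the centre of its underside; the pin stands in a 12 mm wide hole, 32 mm deep, in the middle of its top.
- tin: Round candle tin, 64 mm across, 45 mm high, bystander; origin at the centre of its underside.
- dish: Round glass trinket dish, 93 mm across, 20 mm high, bystander; origin at the centre of its underside.
- soap: Wrapped soap bar 52 x 78 x 26 mm, bystander; origin at the centre of its underside.
Not all that is in view belongs to the job. Of the things like the pin, leave any that is orange; of the rest the smaller one is meant.

How it is judged:
By the outcome, as a careful person would: the job done as asked, in the order asked, and still so for the second after the job is handed in, with the robot touching nothing.
It also fails if it takes over 64 s, if anything falls off the work surface, if the arm or the gripper's body presses on something with over 40 N, if the wrist force passes 120 N, or if a joint passes its speed limit or range.

## Working session

There is one attempt and no reset: what is moved stays moved. The work goes in short steps, Python scripts to look and compute and a tool call to move; the robot and the scene stay as the last step left them, time stands still between calls to the robot, and variables do not carry over. Pictures are saved under pics/ and viewed, and the job is handed in when it is done.

Besides the shell and the picture viewer there is one more tool, called after "Request:" in YAML: its name, and indented under it one key for each argument. drive_tool: Moves the arm, as the interface text tells. Its arguments: {"type":"object","properties":{"deltas":{"type":"array"},"force":{"type":"number"}},"required":["deltas"]}

```bash
ls; mkdir -p pics
python3 - <<'E'
from workcell import r, imaging, ticket
import cv2,json,numpy as np
s=r.sense()
for k,v in s.items(): print(k,np.round(v,4).tolist())
print(r.tcp_to_tips)
for n in ["scene","top","wrist"]:
    d=imaging.snapshot(n)
    cv2.imwrite(f"pics/{n}0.png",cv2.cvtColor(d["pixels"],cv2.COLOR_RGB2BGR))
    print(n,{k:np.round(v,4).tolist() for k,v in d.items() if k!="pixels"})
E
```

```text
pics
time_s 0.0
joint_pos [-1.2348, 0.5765, 0.0248, 1.438, -0.015, 1.129, -0.0565]
joint_vel [-0.001, 0.0006, -0.0015, 0.0005, -0.0001, 0.0009, -0.0]
tau [0.0002, -76.5769, 2.2505, -28.597, 0.0153, 0.0129, -0.0]
tcp_pos [0.2749, 0.616, 0.2415]
tool_rot [-1.5271, 1.5691, -1.9468]
force [0.3962, 0.8519, -0.1219]
moment [0.0235, 0.0279, 0.036]
finger_gap 0.0852
0.011
scene {'intrinsics': [[409.0313, 0.0, 280.6579], [0.0, 409.0313, 207.3587], [0.0, 0.0, 1.0]], 'xyz': [0.0879, -0.6754, 0.7914], 'orientation': [0.8607, -0.0028, -0.6383]}
top {'intrinsics': [[435.3638, 0.0, 277.4582], [0.0, 435.3638, 216.3482], [0.0, 0.0, 1.0]], 'xyz': [0.4338, -0.0272, 1.055], 'orientation': [0.1664, 0.0316, -1.5871]}
wrist {'intrinsics': [[316.9733, 0.0, 275.1367], [0.0, 316.9733, 207.4546], [0.0, 0.0, 1.0]], 'xyz': [0.1994, 0.6506, 0.3734], 'orientation': [-0.3258, 0.0013, 1.1505]}
```

View pics/scene0.png

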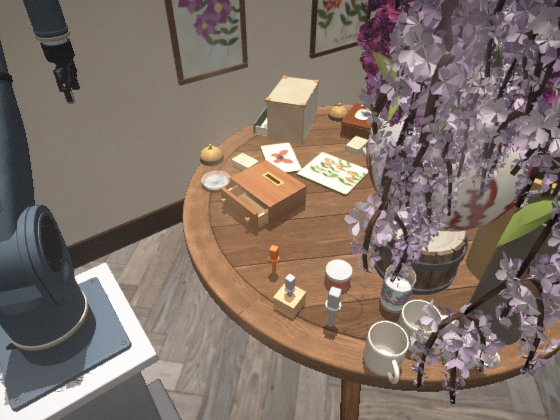

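View pics/top0.png

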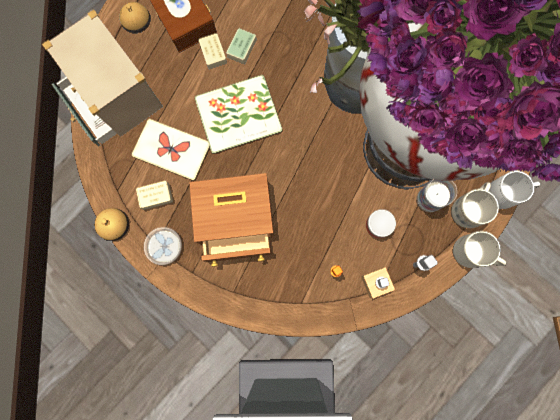

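View pics/wrist0.png

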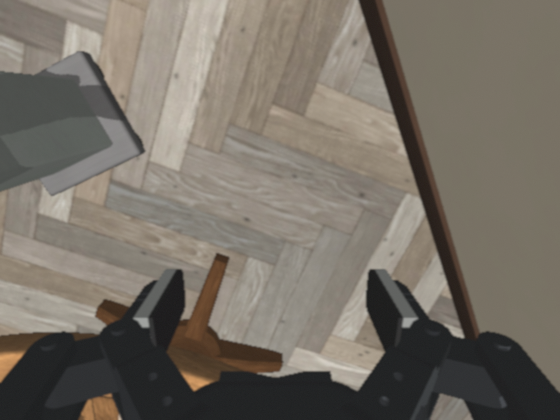

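Scene: the cabinet is at about (263,193) with its drawer open. Three things look like the pin: orange at (273,258), grey in the wooden rest at (290,285), and a larger grey one at (333,303). In the top view they are at (336,271), (381,283) and (427,263). I choose the smaller grey one, in the rest, and will check it in crops.

```bash
cat > h.py <<'E'
import numpy as np,cv2
from scipy.spatial.transform import Rotation as Rn
CAM={'scene':(409.0313,280.6579,207.3587,[0.0879,-0.6754,0.7914],[0.8607,-0.0028,-0.6383]),
'top':(435.3638,277.4582,216.3482,[0.4338,-0.0272,1.055],[0.1664,0.0316,-1.5871])}
def cam(d):
    K=d["intrinsics"]; return (K[0][0],K[0][2],K[1][2],d["xyz"],d["orientation"])
def pix2w(c,uv,z):
    f,cx,cy,p,o=CAM[c] if isinstance(c,str) else c
    R=Rn.from_euler('xyz',o).as_matrix(); p=np.array(p)
    uv=np.atleast_2d(uv); d=np.c_[(uv[:,0]-cx)/f,-(uv[:,1]-cy)/f,-np.ones(len(uv))]@R.T
    return p+d*((z-p[2])/d[:,2])[:,None]
def w2pix(c,P):
    f,cx,cy,p,o=CAM[c] if isinstance(c,str) else c
    R=Rn.from_euler('xyz',o).as_matrix(); q=(np.atleast_2d(P)-np.array(p))@R
    return np.c_[cx+f*q[:,0]/-q[:,2],cy-f*q[:,1]/-q[:,2]]
def crop(src,dst,x0,y0,x1,y1,k):
    im=cv2.imread(src)[y0:y1,x0:x1]; cv2.imwrite(dst,cv2.resize(im,None,fx=k,fy=k,interpolation=cv2.INTER_CUBIC))
E
python3 - <<'E'
from h import *
crop('pics/top0.png','pics/tA.png',180,165,290,275,5)
crop('pics/top0.png','pics/tB.png',320,200,450,310,6)
crop('pics/scene0.png','pics/sB.png',250,230,360,340,5)
crop('pics/scene0.png','pics/sA.png',190,140,330,240,5)
E
```

```text
(no output)
```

View pics/tA.png

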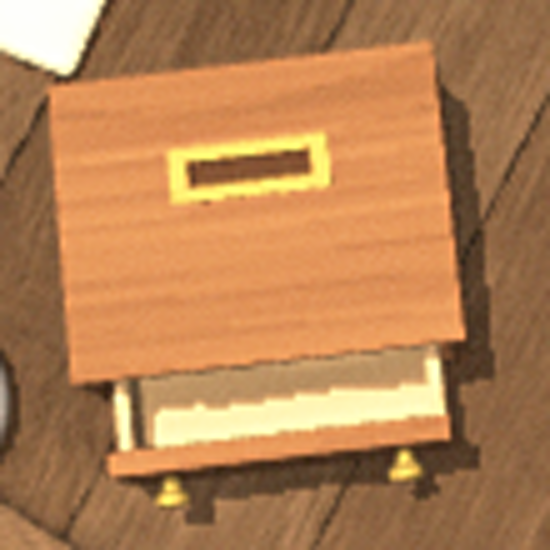

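View pics/tB.png

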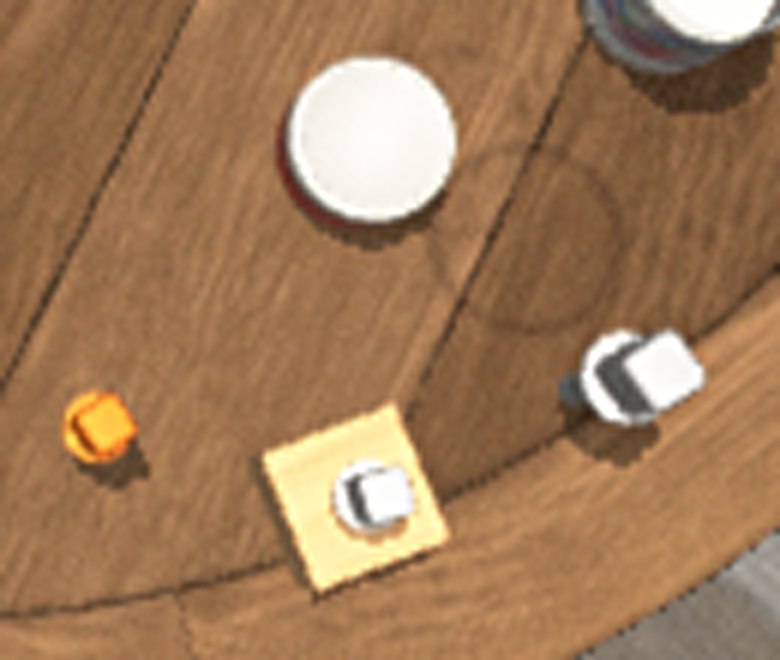

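View pics/sB.png

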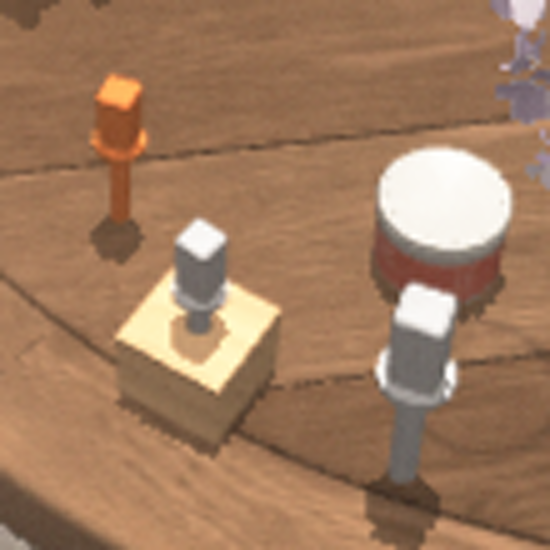

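View pics/sA.png

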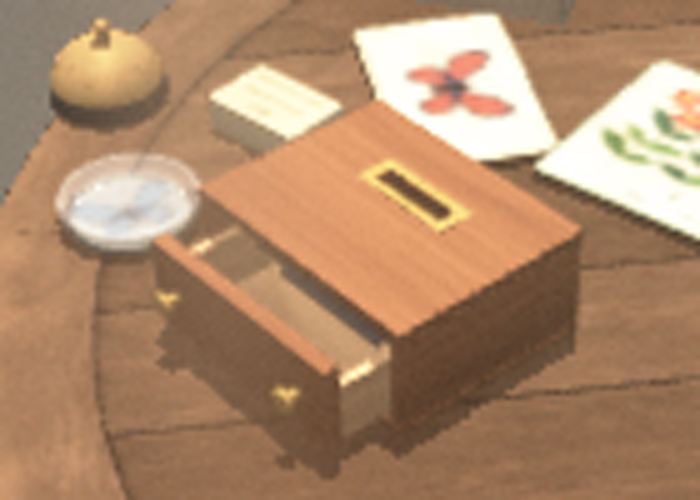

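Run:
```python
from h import *
np.set_printoptions(precision=4,suppress=True)
a=lambda L:np.array(L)/5.+[180,165]
b=lambda L:np.array(L)/6.+[320,200]
s=lambda L:np.array(L)/5.+[190,140]
sb=lambda L:np.array(L)/5.+[250,230]
def rep(n,c,uv,z):
    P=pix2w(c,uv,z); print(n,P.mean(0)); print(P[:,:2].tolist() and np.round(P[:,:2],4).tolist())
    for i in range(len(P)):
        d=P[(i+1)%len(P)]-P[i]; print('   len %.4f ang %.2f'%(np.hypot(*d[:2]),np.degrees(np.arctan2(d[1],d[0]))))
rep('case top','top',a([(50,87),(432,42),(465,338),(72,382)]),.076)
rep('slot top','top',a([(187,162),(312,148),(314,172),(189,187)]),.076)
rep('case scene','scene',s([(202,187),(378,98),(581,233),(402,336)]),.076)
rep('slot scene','scene',s([(393,170),(452,211),(440,221),(380,178)]),.076)
rep('rest top','top',b([(397,403),(450,542),(318,596),(263,455)]),.04)
rep('rest scene','scene',sb([(173,270),(282,312),(219,392),(117,336)]),.04)
rep('grip top','top',b([(363,477),(405,466),(413,505),(372,518)]),.1)
rep('grip scene','scene',sb([(197,218),(227,237),(205,258),(175,240)]),.1)
rep('drawer front top','top',a([(108,470),(448,432)]),.067)
rep('pulls','top',a([(172,500),(403,474)]),.038)
rep('orange','top',b([(108,420)]),.1)
rep('dish','top',np.array([[163,246]]),.02)
rep('big','top',b([(662,372)]),.12)
```

```text
case top [0.6226 0.1078 0.076 ]
[[0.6833, 0.2033], [0.7004, 0.0251], [0.5616, 0.0118], [0.5451, 0.1909]]
   len 0.1790 ang -84.50
   len 0.1394 ang -174.52
   len 0.1798 ang 95.27
   len 0.1387 ang 5.15
slot top [0.643  0.1096 0.076 ]
[[0.6461, 0.139], [0.6514, 0.0811], [0.6401, 0.0802], [0.6343, 0.138]]
   len 0.0581 ang -84.80
   len 0.0114 ang -175.50
   len 0.0581 ang 95.67
   len 0.0118 ang 4.87
case scene [0.623  0.1048 0.076 ]
[[0.547, 0.1873], [0.6832, 0.2021], [0.6981, 0.0214], [0.5636, 0.0086]]
   len 0.1370 ang 6.20
   len 0.1812 ang -85.29
   len 0.1351 ang -174.54
   len 0.1795 ang 95.29
slot scene [0.6436 0.1068 0.076 ]
[[0.6469, 0.1347], [0.6512, 0.0817], [0.64, 0.0782], [0.6361, 0.1327]]
   len 0.0532 ang -85.41
   len 0.0117 ang -162.47
   len 0.0547 ang 94.04
   len 0.0110 ang 10.41
rest top [ 0.4449 -0.229   0.04  ]
[[0.4809, -0.2462], [0.428, -0.2632], [0.4086, -0.2123], [0.462, -0.1942]]
   len 0.0555 ang -162.19
   len 0.0545 ang 110.84
   len 0.0563 ang 18.79
   len 0.0554 ang -70.07
rest scene [ 0.4452 -0.2309  0.04  ]
[[0.4556, -0.1986], [0.481, -0.2472], [0.
[... 316 characters left out ...]
06.35
   len 0.0148 ang 9.34
grip scene [ 0.4464 -0.23    0.1   ]
[[0.4519, -0.22], [0.4559, -0.2362], [0.4412, -0.2396], [0.4368, -0.2241]]
   len 0.0166 ang -76.13
   len 0.0151 ang -166.76
   len 0.0161 ang 105.87
   len 0.0157 ang 15.14
drawer front top [0.5127 0.0981 0.067 ]
[[0.5056, 0.1757], [0.5199, 0.0205]]
   len 0.1559 ang -84.71
   len 0.1559 ang 95.29
pulls [0.4982 0.0973 0.038 ]
[[0.4931, 0.1514], [0.5032, 0.0432]]
   len 0.1087 ang -84.66
   len 0.1087 ang 95.34
orange [ 0.4738 -0.1292  0.1   ]
[[0.4738, -0.1292]]
   len 0.0000 ang 0.00
dish [0.5419 0.2792 0.02  ]
[[0.5419, 0.2792]]
   len 0.0000 ang 0.00
big [ 0.4864 -0.3224  0.12  ]
[[0.4864, -0.3224]]
   len 0.0000 ang 0.00
```

```bash
cat > mv.py <<'E'
# usage: python3 mv.py x y z yaw_deg(of tool y axis, mod 180)   -> total tool-frame shift mm (using final/now axes) and turn
import sys
from h import *
from workcell import r
def st(): 
    s=r.sense(); R=Rn.from_euler('xyz',s['tool_rot']).as_matrix(); return s,R
if __name__=='__main__':
    s,R=st(); p=np.array(s['tcp_pos']); yaw=np.degrees(np.arctan2(R[1,1],R[0,1]))
    print('t %.2f p %s yaw(y) %.2f  toolx %s gap %.4f F %s'%(s['time_s'],np.round(p,4),yaw,np.round(R[:,0],4),s['finger_gap'],np.round(s['force'],2)),'q',np.round(s['joint_pos'],2))
    if len(sys.argv)>3:
        t=np.array([float(v) for v in sys.argv[1:4]])
        print('shift now-axes mm',np.round(R.T@(t-p)*1000,1))
        if len(sys.argv)>4:
            dy=(float(sys.argv[4])-yaw+90)%180-90
            R2=Rn.from_euler('z',dy,degrees=True).as_matrix()@R
            print('turn about tool x rad %.4f'%(-np.radians(dy)),'shift after turn mm',np.round(R2.T@(t-p)*1000,1))
E
python3 mv.py 0.45 0.095 0.242 95.2; python3 mv.py 0.45 0.095 0.242 5.2
```

```text
t 0.15 p [0.2749 0.6161 0.2416] yaw(y) 65.95  toolx [-5.0e-04 -1.2e-03 -1.0e+00] gap 0.0855 F [-0.71  0.28 -0.4 ] q [-1.23  0.58  0.02  1.44 -0.02  1.13 -0.06]
shift now-axes mm [ 2.000e-01 -4.045e+02  3.722e+02]
turn about tool x rad -0.5105 shift after turn mm [ 3.000e-01 -5.348e+02  1.271e+02]
t 0.15 p [0.2749 0.6161 0.2416] yaw(y) 65.95  toolx [-5.0e-04 -1.2e-03 -1.0e+00] gap 0.0855 F [-0.71  0.28 -0.4 ] q [-1.23  0.58  0.02  1.44 -0.02  1.13 -0.06]
shift now-axes mm [ 2.000e-01 -4.045e+02  3.722e+02]
turn about tool x rad 1.0603 shift after turn mm [-5.000e-01  1.271e+02  5.348e+02]
```

Request:
drive_tool:
  deltas:
    - [[0,0,-40,37,0],[0,0,-40,37,0],[0,0,-40,37,0],[0,0,-40,37,0],[0,0,-40,37,0]]
  force: 40

```text
time_s: 0.78
tcp_pos: [0.3629, 0.3565, 0.2422]
tool_rot: [-0.287, 1.571, -0.707]
force: [1.6, 0.0, -0.1]
finger_gap: 0.0002
```

```bash
cat > plan.py <<'E'
import sys
from mv import *
# plan.py x y z yaw n : rows with evenly split shift+turn (shift applied in axes before or after row's turn ~ small), from measured pose
s,R=st(); p=np.array(s['tcp_pos']); yaw=np.degrees(np.arctan2(R[1,1],R[0,1]))
t=np.array([float(v) for v in sys.argv[1:4]]); n=int(sys.argv[5])
dy=(float(sys.argv[4])-yaw+90)%180-90
print('t %.2f p %s yaw %.2f F %s gap %.4f'%(s['time_s'],np.round(p,4),yaw,np.round(s['force'],2),s['finger_gap']))
for i in range(n):
    Ri=Rn.from_euler('z',dy*i/n,degrees=True).as_matrix()@R
    print(np.round(Ri.T@(t-p)*1000/n,1),'turn %.3f'%(-np.radians(dy)/n))
E
python3 plan.py 0.445 0.095 0.2 5.2 6
```

```text
t 0.78 p [0.3629 0.3565 0.2422] yaw 65.94 F [ 1.64  0.01 -0.05] gap 0.0002
[  7.  -34.2  30.3] turn 0.177
[  7.  -28.4  35.8] turn 0.177
[  7.  -21.6  40.2] turn 0.177
[  7.  -14.2  43.4] turn 0.177
[ 7.  -6.4 45.2] turn 0.177
[ 7.   1.7 45.7] turn 0.177
```

Request:
drive_tool:
  deltas:
    - [[0,7,-34,30,0.177],[0,7,-28,36,0.177],[0,7,-22,40,0.177],[0,7,-14,43,0.177],[0,7,-6,45,0.177]]

```text
time_s: 1.4
tcp_pos: [0.431, 0.1403, 0.2072]
tool_rot: [1.843, 1.57, 0.533]
force: [0.3, 1.1, -0.2]
finger_gap: 0.0002
```

Request:
drive_tool:
  deltas:
    - [[0,7,2,45,0.177]]

```text
time_s: 1.52
tcp_pos: [0.4448, 0.0974, 0.2002]
tool_rot: [1.963, 1.571, 0.476]
force: [0.7, -0.3, 0.4]
finger_gap: 0.0001
```

```bash
python3 mv.py 0.455 0.093 0.047 5.2
python3 - <<'E'
from workcell import imaging
import cv2,numpy as np
d=imaging.snapshot('wrist'); cv2.imwrite('pics/w1.png',cv2.cvtColor(d["pixels"],cv2.COLOR_RGB2BGR))
print(d['xyz'],d['orientation'])
E
```

```text
t 1.52 p [0.4448 0.0974 0.2002] yaw(y) 4.78  toolx [ 2.e-04  1.e-04 -1.e+00] gap 0.0001 F [ 0.71 -0.3   0.37] q [-0.6   0.32  0.37  2.06 -0.16  0.78 -0.04]
shift now-axes mm [153.2   9.8   5.2]
turn about tool x rad -0.0074 shift after turn mm [153.2   9.7   5.3]
[0.43740253 0.18015168 0.33206592] [-0.32510228 -0.00108076  0.08286613]
```

View pics/w1.png

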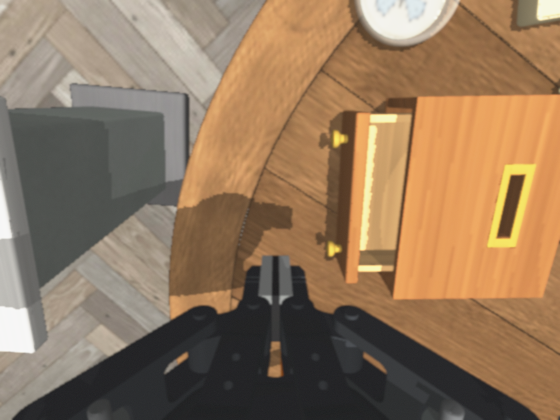

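The wrist view shows the closed fingers at (275,270), clear in front of the open drawer, whose pulls are at (338,139) and (333,249). Next I go down and push.

Request:
drive_tool:
  deltas:
    - [[0,50,3,2,-0.007],[0,50,3,2,0],[0,53,3,1,0],[0,0,14,0,0],[0,0,14,0,0]]

```text
time_s: 2.2
tcp_pos: [0.4837, 0.0975, 0.0487]
tool_rot: [1.609, 1.57, 0.134]
force: [-0.5, 0.4, -1.2]
finger_gap: 0.0001
```

Request:
drive_tool:
  deltas:
    - [[0,0,12,0,0],[0,0,12,0,0],[0,0,8,0,0],[0,0,5,0,0]]

```text
time_s: 2.7
tcp_pos: [0.5191, 0.101, 0.0476]
tool_rot: [2.353, 1.571, 0.879]
force: [-1.7, -0.4, 2.2]
finger_gap: 0.0003
```

Request:
drive_tool:
  deltas:
    - [[0,0,6,0,0],[0,0,5,0,0],[0,0,3,0,0]]

```text
time_s: 3.08
tcp_pos: [0.5329, 0.1023, 0.0472]
tool_rot: [-2.165, 1.571, 2.643]
force: [-2.2, -0.1, 1.1]
finger_gap: -0.0005
```

Request:
drive_tool:
  deltas:
    - [[0,0,2,0,0],[0,0,2,0,0]]

```text
time_s: 3.32
tcp_pos: [0.5365, 0.1026, 0.0472]
tool_rot: [-1.653, 1.57, -3.128]
force: [-3.9, 0.4, 2.7]
finger_gap: -0.0002
```

Request:
drive_tool:
  deltas:
    - [[0,0,2,0,0]]

```text
time_s: 3.45
tcp_pos: [0.5367, 0.1026, 0.047]
tool_rot: [-1.607, 1.567, -3.082]
force: [-10.6, -0.5, 8.0]
finger_gap: -0.0002
```

Request:
drive_tool:
  deltas:
    - [[0,0,2,0,0]]

```text
time_s: 3.58
tcp_pos: [0.5367, 0.1026, 0.0469]
tool_rot: [-1.613, 1.563, -3.088]
force: [-18.8, -0.1, 14.9]
finger_gap: -0.0003
```

Run:
```python
from workcell import imaging
import cv2,numpy as np
from h import crop
d=imaging.snapshot('wrist'); cv2.imwrite('pics/w2.png',cv2.cvtColor(d["pixels"],cv2.COLOR_RGB2BGR))
d=imaging.snapshot('scene'); cv2.imwrite('pics/s2.png',cv2.cvtColor(d["pixels"],cv2.COLOR_RGB2BGR))
crop('pics/s2.png','pics/s2c.png',190,140,330,240,5)
```

```text
(no output)
```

View pics/w2.png

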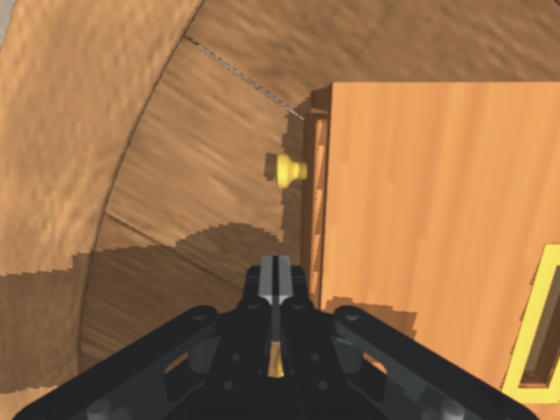

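View pics/s2c.png

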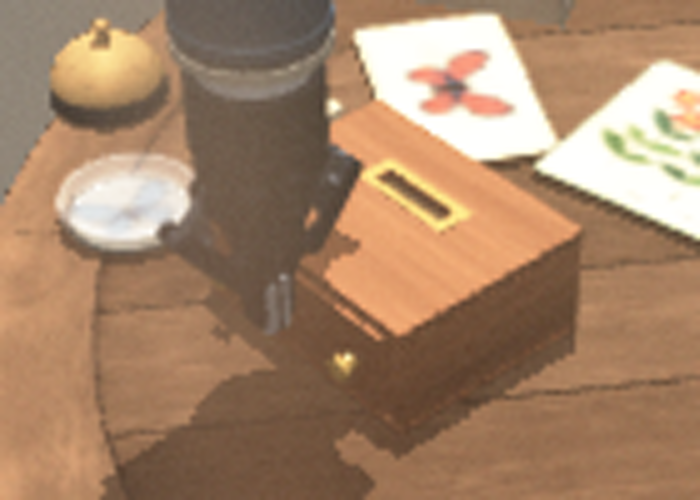

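The drawer is nearly shut, but the +15 N upward force suggests a finger knuckle may be touching the cabinet's edge. I back off and look.

Request:
drive_tool:
  deltas:
    - [[0,0,-6,0,0],[0,0,-30,0,0],[0,-30,-45,0,0]]

```text
time_s: 4.05
tcp_pos: [0.4598, 0.0949, 0.0764]
tool_rot: [-0.469, 1.57, -1.944]
force: [0.2, 0.7, 1.4]
finger_gap: -0.0002
```

```bash
python3 - <<'E'
from workcell import imaging
import cv2,numpy as np
from h import crop
for n in ['wrist','scene','top']:
    d=imaging.snapshot(n); cv2.imwrite(f'pics/{n[0]}3.png',cv2.cvtColor(d["pixels"],cv2.COLOR_RGB2BGR))
    print(n,d['xyz'],d['orientation'])
crop('pics/s3.png','pics/s3c.png',190,140,330,240,5)
crop('pics/w3.png','pics/w3c.png',280,20,560,260,2.5)
crop('pics/t3.png','pics/t3c.png',180,165,290,275,5)
E
python3 mv.py
```

```text
wrist [0.45142597 0.1777181  0.2082125 ] [-3.26135253e-01 -3.06369818e-04  9.51941349e-02]
scene [ 0.08789157 -0.67536696  0.7913944 ] [ 0.86067297 -0.00284584 -0.63834148]
top [ 0.43382708 -0.027162    1.05497121] [ 0.16643373  0.03161694 -1.58714714]
t 4.20 p [0.4593 0.095  0.0784] yaw(y) 5.50  toolx [ 1.5e-03  6.0e-04 -1.0e+00] gap 0.0003 F [-0.08  0.86  0.69] q [-0.49  0.53  0.26  2.16 -0.3   0.47  0.1 ]
```

View pics/s3c.png

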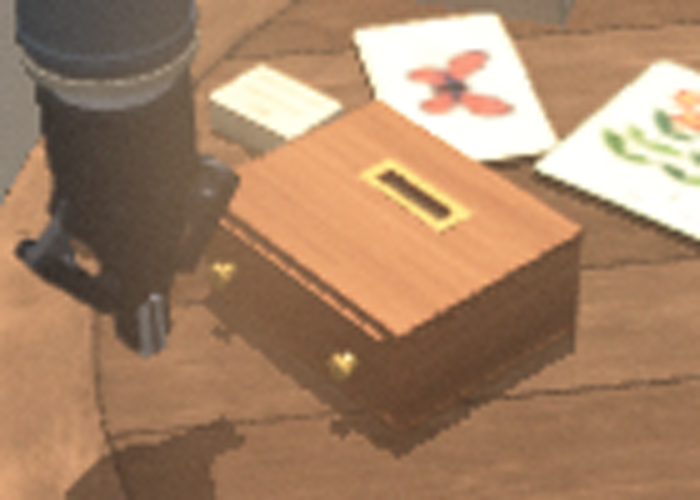

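View pics/w3.png

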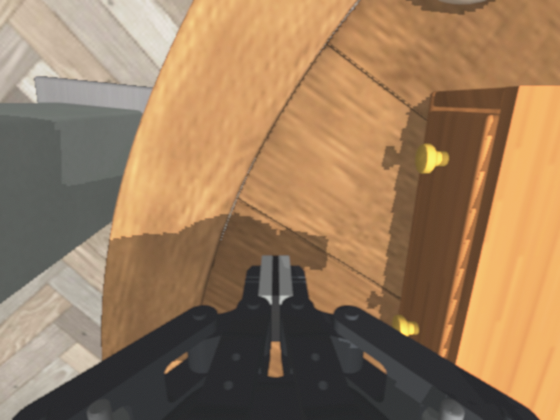

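View pics/t3c.png

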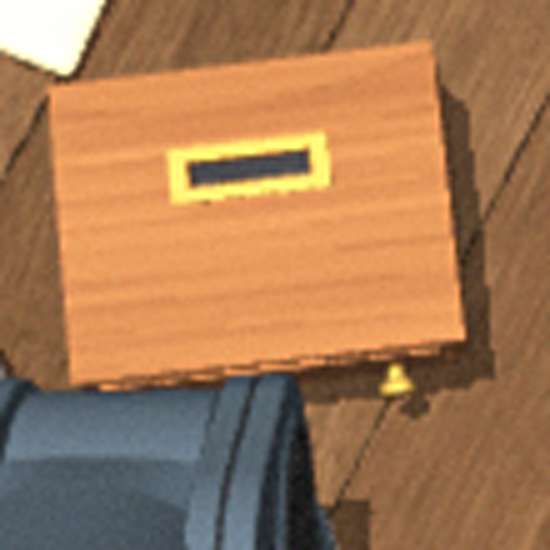

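View pics/w3c.png

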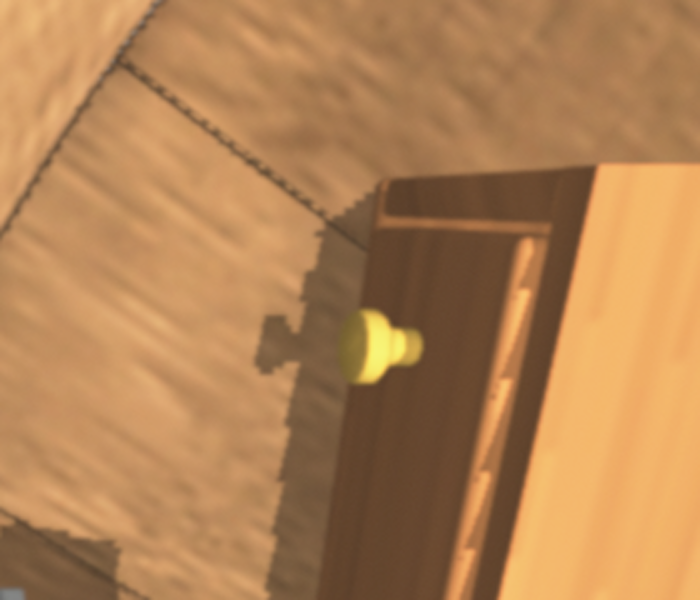

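Run:
```python
from h import *
c=(316.9733,275.1367,207.4546,[0.45142597,0.1777181,0.2082125],[-3.26135253e-01,-3.06369818e-04,9.51941349e-02])
w=lambda L:np.array(L)/2.5+[280,20]
a=np.radians(5.2);C=np.array([.6228,.1065]);Rc=np.array([[np.cos(a),-np.sin(a)],[np.sin(a),np.cos(a)]])
def f(uv,z): 
    P=pix2w(c,w(uv),z)[:,:2]; print(z,np.round((P-C)@Rc,4).tolist())
f([(597,165),(500,590)],.076)
f([(384,180)],0)
f([(518,240),(447,598)],.067)
f([(548,228),(550,236),(466,598)],.067)
f([(380,217),],.009)
```

```text
0.076 [[-0.0692, 0.0921], [-0.0687, 0.0184]]
0 [[-0.0663, 0.0917]]
0.067 [[-0.0733, 0.0805], [-0.0724, 0.0119]]
0.067 [[-0.0686, 0.0825], [-0.0679, 0.0811], [-0.0686, 0.0119]]
0.009 [[-0.0701, 0.0832]]
```

The drawer face is still about 4 mm proud: a finger knuckle met the top edge. I turn the jaws 90° so the slim side faces the cabinet, and push higher up.

Request:
drive_tool:
  deltas:
    - [[0,0,0,0,-0.174],[0,0,0,0,-0.174],[0,0,0,0,-0.174],[0,0,0,0,-0.174],[0,0,0,0,-0.174]]

```text
time_s: 4.82
tcp_pos: [0.4616, 0.0954, 0.077]
tool_rot: [0.875, 1.569, 0.275]
force: [0.8, -0.3, -0.1]
finger_gap: 0.0002
```

Request:
drive_tool:
  deltas:
    - [[0,0,0,0,-0.174],[0,0,0,0,-0.174],[0,0,0,0,-0.174],[0,0,0,0,-0.174]]

```text
time_s: 5.32
tcp_pos: [0.4615, 0.0955, 0.0771]
tool_rot: [0.411, 1.569, 0.508]
force: [0.2, -0.7, 0.7]
finger_gap: 0.0003
```

```bash
python3 mv.py 0.53 0.098 0.06 95.2
```

```text
t 5.33 p [0.4615 0.0955 0.0771] yaw(y) 95.51  toolx [ 1.6e-03  9.0e-04 -1.0e+00] gap 0.0003 F [ 0.16 -0.72  0.65] q [-0.17  0.52 -0.19  2.15  0.2   0.49  1.15]
shift now-axes mm [17.2 -4.1 68.4]
turn about tool x rad 0.0054 shift after turn mm [17.2 -3.7 68.4]
```

Request:
drive_tool:
  deltas:
    - [[0,17,-3,25,0.005],[0,0,0,25,0],[0,0,0,15,0]]

```text
time_s: 5.7
tcp_pos: [0.5276, 0.0981, 0.0597]
tool_rot: [0.441, 1.569, 0.526]
force: [0.4, 0.0, 0.3]
finger_gap: 0.0001
```

Request:
drive_tool:
  deltas:
    - [[0,0,0,5,0],[0,0,0,4,0]]

```text
time_s: 5.95
tcp_pos: [0.5341, 0.0987, 0.06]
tool_rot: [2.431, 1.571, 2.517]
force: [-0.1, -1.1, 0.5]
finger_gap: -0.0001
```

Request:
drive_tool:
  deltas:
    - [[0,0,0,3,0],[0,0,0,2,0]]

```text
time_s: 6.2
tcp_pos: [0.5389, 0.0992, 0.0604]
tool_rot: [-1.677, 1.571, -1.591]
force: [-0.5, -0.6, -0.3]
finger_gap: 0.0002
```

Request:
drive_tool:
  deltas:
    - [[0,0,0,2,0],[0,0,0,2,0]]

```text
time_s: 6.45
tcp_pos: [0.5424, 0.0995, 0.0603]
tool_rot: [-2.986, 1.57, -2.9]
force: [-2.0, 0.3, 1.5]
finger_gap: -0.0001
```

Request:
drive_tool:
  deltas:
    - [[0,0,0,2,0]]

```text
time_s: 6.58
tcp_pos: [0.5438, 0.0996, 0.0602]
tool_rot: [-2.996, 1.568, -2.91]
force: [-9.3, 0.1, 6.2]
finger_gap: 0.0003
```

Request:
drive_tool:
  deltas:
    - [[0,0,0,2,0]]

```text
time_s: 6.7
tcp_pos: [0.5438, 0.0996, 0.06]
tool_rot: [-2.994, 1.565, -2.907]
force: [-16.3, 0.1, 11.3]
finger_gap: -0.0001
```

Request:
drive_tool:
  deltas:
    - [[0,0,0,-8,0],[0,0,0,-40,0],[0,-50,0,-45,0]]

```text
time_s: 7.08
tcp_pos: [0.4553, 0.0917, 0.1051]
tool_rot: [-3.004, 1.566, -2.918]
force: [1.1, 1.1, 1.6]
finger_gap: 0.0002
```

```bash
python3 - <<'E'
from workcell import imaging
import cv2,numpy as np
from h import *
for n in ['wrist','scene','top']:
    d=imaging.snapshot(n); cv2.imwrite(f'pics/{n[0]}4.png',cv2.cvtColor(d["pixels"],cv2.COLOR_RGB2BGR))
    print(n,d['xyz'],d['orientation'])
crop('pics/s4.png','pics/s4c.png',190,140,330,240,5)
crop('pics/t4.png','pics/t4c.png',180,165,290,275,5)
E
python3 mv.py
```

```text
wrist [0.37351551 0.08563159 0.23730086] [-3.21431299e-01  8.34234137e-04  1.65643305e+00]
scene [ 0.08789157 -0.67536696  0.7913944 ] [ 0.86067297 -0.00284584 -0.63834148]
top [ 0.43382708 -0.027162    1.05497121] [ 0.16643373  0.03161694 -1.58714714]
t 7.22 p [0.4572 0.0921 0.1086] yaw(y) 94.96  toolx [ 3.4e-03  5.0e-04 -1.0e+00] gap -0.0001 F [0.32 0.41 0.21] q [-0.15  0.46 -0.21  2.13  0.18  0.56  1.17]
```

View pics/s4c.png

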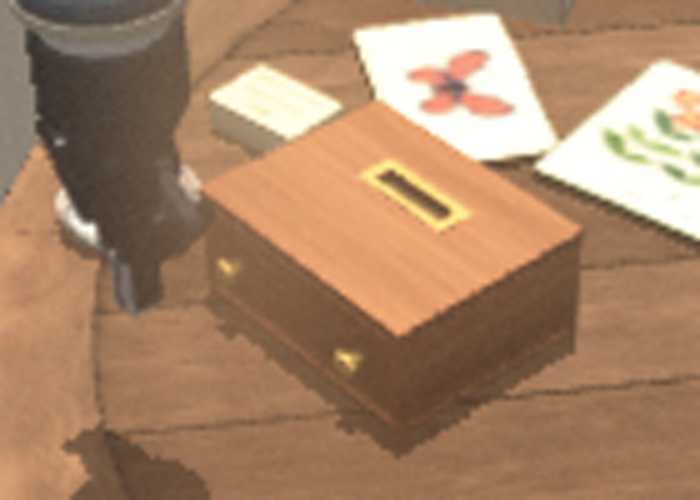

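View pics/w4.png

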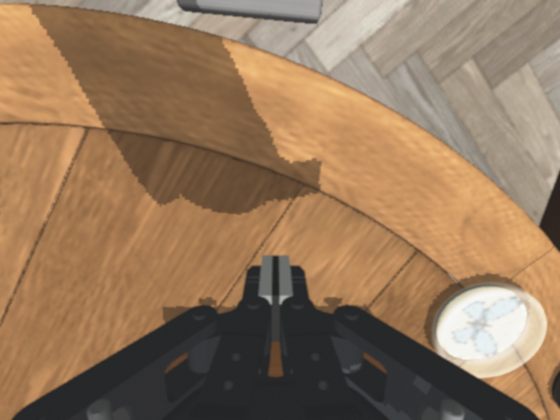

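View pics/t4c.png

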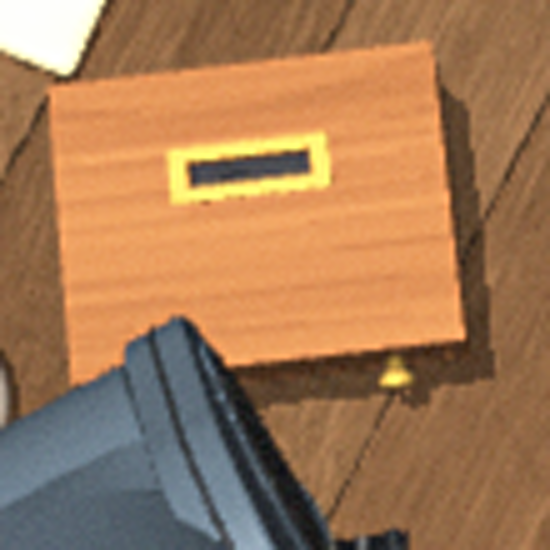

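The pictures now show the drawer face flush with the case front: no rim in the scene view, and only the pull showing at top-view crop (397,375). Now to the pin.

```bash
python3 plan.py 0.4465 -0.2292 0.20 15 9
```

```text
t 7.22 p [0.4572 0.0921 0.1086] yaw 94.96 F [0.32 0.41 0.21] gap -0.0001
[-10.2 -35.5  -4.2] turn 0.155
[-10.2 -35.7   1.3] turn 0.155
[-10.1 -35.1   6.8] turn 0.155
[-10.1 -33.6  12.1] turn 0.155
[-10.1 -31.3  17.2] turn 0.155
[-10.1 -28.3  21.8] turn 0.155
[-10.1 -24.6  25.9] turn 0.155
[-10.1 -20.3  29.4] turn 0.155
[-10.  -15.5  32.2] turn 0.155
```

Request:
drive_tool:
  deltas:
    - [[0,-40,-35,-4,0.155],[0,-40,-36,1,0.155],[0,-12,-35,7,0.155],[30,0,-34,12,0.155],[50,0,-31,17,0.155]]

```text
time_s: 7.85
tcp_pos: [0.4526, -0.0878, 0.1987]
tool_rot: [0.347, 1.569, -0.347]
force: [-0.3, -0.4, 0.4]
finger_gap: 0.0357
```

Request:
drive_tool:
  deltas:
    - [[50,0,-28,22,0.155],[50,0,-25,26,0.155],[50,0,-20,29,0.155],[50,0,-16,32,0.155],[50,0,0,0,0]]

```text
time_s: 8.48
tcp_pos: [0.4467, -0.2322, 0.1982]
tool_rot: [-0.183, 1.568, -1.498]
force: [-0.1, 1.1, -0.2]
finger_gap: 0.0501
```

```bash
python3 mv.py 0.4465 -0.2292 0.082 15
cat > wr.py <<'E'
import sys
from workcell import imaging
from h import *
d=imaging.snapshot('wrist'); cv2.imwrite(f'pics/{sys.argv[1]}.png',cv2.cvtColor(d["pixels"],cv2.COLOR_RGB2BGR))
import json; json.dump([float(d['intrinsics'][0][0]),float(d['intrinsics'][0][2]),float(d['intrinsics'][1][2]),list(map(float,d['xyz'])),list(map(float,d['orientation']))],open(f'pics/{sys.argv[1]}.json','w'))
E
python3 wr.py w5
```

```text
t 8.47 p [ 0.4467 -0.2322  0.1982] yaw(y) 14.68  toolx [ 2.0e-04 -2.5e-03 -1.0e+00] gap 0.0501 F [-0.09  1.11 -0.22] q [ 0.25  0.38  0.19  1.95 -0.09  0.82  0.74]
shift now-axes mm [116.2   0.6  -3.3]
turn about tool x rad -0.0056 shift after turn mm [116.2   0.6  -3.3]
```

View pics/w5.png

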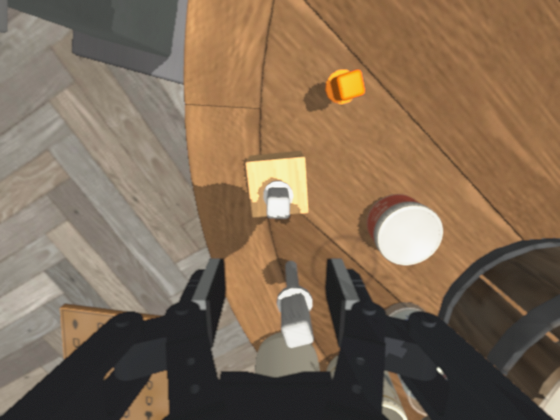

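The wrist view shows the small grey pin in its rest at (278,200), the larger grey pin at (295,315), the orange one at (345,85) and the tin at (405,230).

```bash
python3 -c "
from h import *
crop('pics/w5.png','pics/w5c.png',235,145,320,225,8)"
```

```text
(no output)
```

View pics/w5c.png

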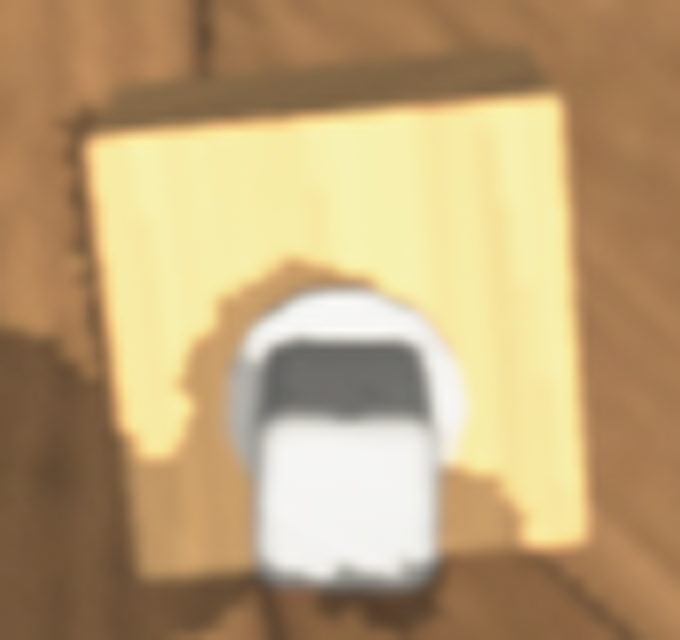

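Run:
```python
from h import *; import json
c=json.load(open('pics/w5.json'))
w=lambda L:np.array(L)/8+[235,145]
def rep(uv,z):
    P=pix2w(c,w(uv),z)[:,:2]; print(P.mean(0).round(4))
    for i in range(len(P)):
        d=P[(i+1)%len(P)]-P[i]; print('   len %.4f ang %.1f'%(np.hypot(*d),np.degrees(np.arctan2(d[1],d[0]))))
rep([(259,420),(434,413),(440,577),(260,577)],.1)
rep([(262,350),(425,342)],.066)
rep([(90,140),(562,95),(588,545),(140,578)],.04)
P=pix2w(c,w([(230,400),(467,400),(346,287)]),.066);print(P.round(4))
```

```text
[ 0.4476 -0.2263]
   len 0.0166 ang 17.0
   len 0.0166 ang -72.5
   len 0.0174 ang -165.4
   len 0.0159 ang 104.5
[ 0.446  -0.2208]
   len 0.0176 ang 17.6
   len 0.0176 ang -162.4
[ 0.4482 -0.2276]
   len 0.0545 ang 20.1
   len 0.0550 ang -70.3
   len 0.0547 ang -160.9
   len 0.0541 ang 109.4
[[ 0.4357 -0.2298  0.066 ]
 [ 0.4605 -0.2233  0.066 ]
 [ 0.4446 -0.2145  0.066 ]]
```

```bash
python3 mv.py 0.447 -0.2285 0.080 17.5
```

```text
t 8.53 p [ 0.4469 -0.2302  0.1982] yaw(y) 14.92  toolx [-1.0e-04 -1.1e-03 -1.0e+00] gap 0.0503 F [0.1  1.3  0.43] q [ 0.25  0.38  0.19  1.95 -0.09  0.82  0.74]
shift now-axes mm [118.2   0.6  -1.8]
turn about tool x rad -0.0451 shift after turn mm [118.2   0.7  -1.8]
```

Request:
drive_tool:
  deltas:
    - [[45,40,0.6,-1.8,-0.045],[45,40,0,0,0],[45,30,0,0,0],[45,8,0,0,0],[45,0,0,0,0]]

```text
time_s: 9.15
tcp_pos: [0.447, -0.2265, 0.0808]
tool_rot: [-2.576, 1.57, 2.444]
force: [0.1, -0.8, 0.8]
finger_gap: 0.045
```

```bash
python3 mv.py 0.447 -0.2285 0.080 17.5; python3 wr.py w6
```

```text
t 9.15 p [ 0.447  -0.2265  0.0808] yaw(y) 17.66  toolx [-3.e-04  2.e-04 -1.e+00] gap 0.0450 F [ 0.09 -0.78  0.77] q [ 0.29  0.55  0.13  2.08 -0.13  0.52  0.82]
shift now-axes mm [ 0.8 -0.6  1.9]
turn about tool x rad 0.0028 shift after turn mm [ 0.8 -0.6  1.9]
```

View pics/w6.png

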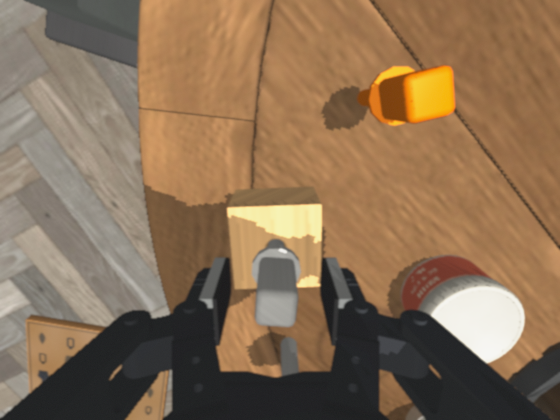

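The pin's grip is centred between the pads at (276,295). I close on it.

Request:
drive_tool:
  deltas:
    - [[45,0,0,1,0],[18,0,0,0,0],[10,0,0,0,0],[10,0,0,0,0],[10,0,0,0,0]]
  force: 60

```text
time_s: 9.82
tcp_pos: [0.4473, -0.2281, 0.0815]
tool_rot: [0.849, 1.569, -0.415]
force: [-0.8, -0.3, 6.5]
finger_gap: 0.0168
```

Request:
drive_tool:
  deltas:
    - [[10,0,0,0,0],[10,0,0,0,0]]

```text
time_s: 10.07
tcp_pos: [0.4473, -0.2281, 0.0814]
tool_rot: [0.875, 1.569, -0.389]
force: [0.3, -0.4, 6.6]
finger_gap: 0.0171
```

```bash
python3 mv.py 0.447 -0.2285 0.080 17.5; python3 wr.py w7
```

```text
t 10.07 p [ 0.4473 -0.2281  0.0814] yaw(y) 17.58  toolx [ 1.2e-03 -5.0e-04 -1.0e+00] gap 0.0171 F [ 0.34 -0.39  6.65] q [ 0.29  0.55  0.13  2.08 -0.13  0.52  0.82]
shift now-axes mm [ 1.4 -0.4  0.3]
turn about tool x rad 0.0014 shift after turn mm [ 1.4 -0.4  0.3]
```

View pics/w7.png

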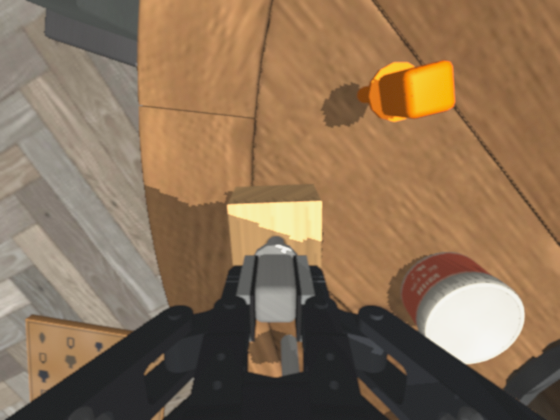

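Request:
drive_tool:
  deltas:
    - [[10,-5,0,0,0],[10,-10,0,0,0],[10,-15,0,0,0],[10,-20,0,0,0],[10,-30,0,0,0]]

```text
time_s: 10.75
tcp_pos: [0.4463, -0.2276, 0.1615]
tool_rot: [-2.209, 1.569, 2.81]
force: [1.2, 0.1, -1.0]
finger_gap: 0.0167
```

Request:
drive_tool:
  deltas:
    - [[10,-30,0,0,0],[10,-20,0,0,0],[10,0,0,0,0]]

```text
time_s: 11.12
tcp_pos: [0.4475, -0.2281, 0.2125]
tool_rot: [0.91, 1.568, -0.354]
force: [0.7, -0.7, -0.5]
finger_gap: 0.0172
```

```bash
python3 plan.py 0.6428 0.108 0.21 5.2 8; python3 wr.py w8
python3 - <<'E'
from workcell import imaging
from h import *
d=imaging.snapshot('scene'); cv2.imwrite('pics/s8.png',cv2.cvtColor(d["pixels"],cv2.COLOR_RGB2BGR))
crop('pics/s8.png','pics/s8c.png',230,190,370,310,5)
E
```

```text
t 11.12 p [ 0.4475 -0.2281  0.2125] yaw 17.59 F [ 0.7  -0.68 -0.55] gap 0.0172
[  0.3  36.  -32.7] turn 0.027
[  0.3  35.1 -33.6] turn 0.027
[  0.3  34.2 -34.6] turn 0.027
[  0.3  33.2 -35.5] turn 0.027
[  0.3  32.2 -36.4] turn 0.027
[  0.3  31.2 -37.2] turn 0.027
[  0.3  30.2 -38.1] turn 0.027
[  0.3  29.2 -38.9] turn 0.027
```

View pics/s8c.png

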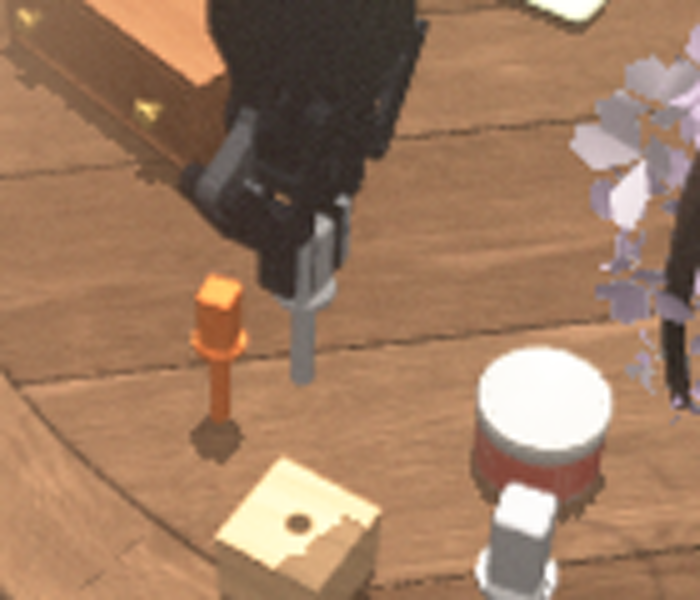

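View pics/w8.png

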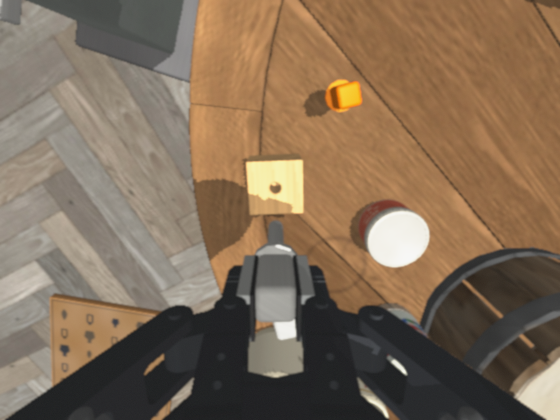

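Request:
drive_tool:
  deltas:
    - [[10,0,36,-33,0.027],[10,0,35,-34,0.027],[10,0,34,-35,0.027],[10,0,33,-36,0.027],[10,0,32,-36,0.027]]

```text
time_s: 11.85
tcp_pos: [0.568, -0.0151, 0.2095]
tool_rot: [-1.636, 1.569, -3.036]
force: [0.6, -0.2, -1.3]
finger_gap: 0.0169
```

Request:
drive_tool:
  deltas:
    - [[10,0,31,-37,0.027],[10,0,30,-38,0.027],[10,10,29,-39,0.027],[10,15,0,0,0],[10,0,0,0,0]]

```text
time_s: 12.48
tcp_pos: [0.639, 0.1084, 0.1831]
tool_rot: [-1.295, 1.566, -2.774]
force: [-0.4, -0.3, -1.3]
finger_gap: 0.0169
```

```bash
python3 mv.py 0.6428 0.108 0.18 5.2; python3 wr.py w9;python3 - <<'E'
from workcell import imaging
from h import *
for n in ['scene','top']:
    d=imaging.snapshot(n); cv2.imwrite(f'pics/{n[0]}9.png',cv2.cvtColor(d["pixels"],cv2.COLOR_RGB2BGR))
crop('pics/s9.png','pics/s9c.png',200,110,340,230,5)
crop('pics/w9.png','pics/w9c.png',180,120,380,320,4)
E
```

```text
t 12.47 p [0.639  0.1084 0.1831] yaw(y) 5.23  toolx [-0.0048 -0.0018 -1.    ] gap 0.0169 F [-0.44 -0.31 -1.27] q [-0.35  0.6   0.18  1.59 -0.12  0.97 -0.04]
shift now-axes mm [3.1 3.8 0.8]
turn about tool x rad 0.0004 shift after turn mm [3.1 3.8 0.8]
```

View pics/s9c.png

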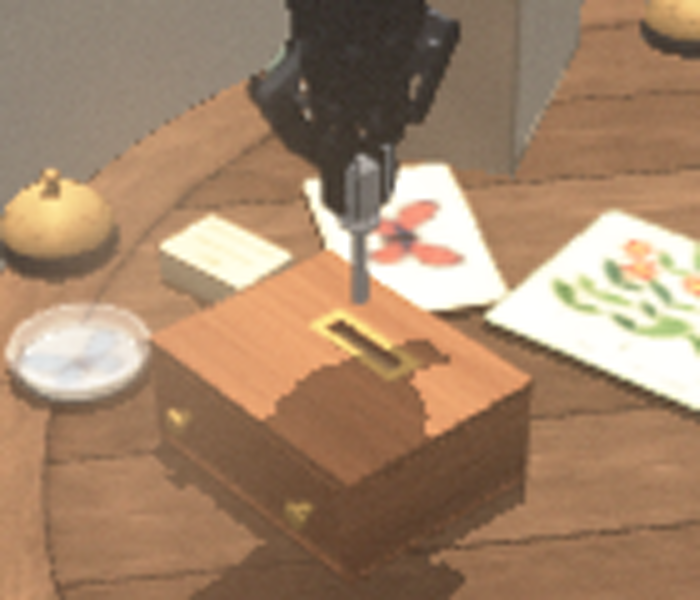

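View pics/w9c.png

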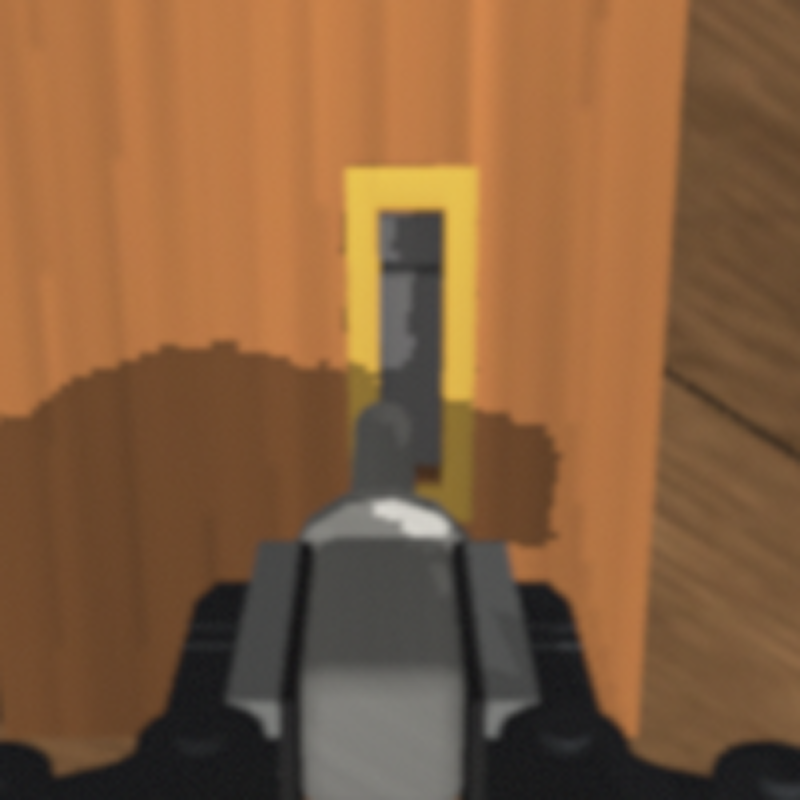

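Run:
```python
from h import *; import json
im=cv2.imread('pics/w9.png')[165:250,265:300]
im=np.clip(im.astype(float)*1.8,0,255).astype('uint8')
cv2.imwrite('pics/w9d.png',cv2.resize(im,None,fx=7,fy=7,interpolation=cv2.INTER_NEAREST))
c=json.load(open('pics/w9.json'))
w=lambda L:np.array(L)/4+[180,120]
a=np.radians(5.2);C=np.array([.6228,.1065]);Rc=np.array([[np.cos(a),-np.sin(a)],[np.sin(a),np.cos(a)]])
def f(n,uv,z):
    P=pix2w(c,w(uv),z)[:,:2]; print(n,P.round(4).tolist(),np.round((P-C)@Rc,4).tolist())
f('slot edges',[(378,211),(443,211),(378,330),(441,330)],.076)
f('brass out',[(345,167),(478,167)],.076)
f('line',[(383,267),(442,267)],.038)
f('top',[(383,211),(442,211)],.038)
f('tip',[(385,410),(358,480),(412,480)],.110)
f('endwall',[(428,470),(428,484)],.076)
```

```text
slot edges [[0.6349, 0.1387], [0.6473, 0.1398], [0.6371, 0.1148], [0.6495, 0.1159]] [[0.015, 0.0309], [0.0275, 0.031], [0.015, 0.007], [0.0274, 0.007]]
brass out [[0.6279, 0.1466], [0.653, 0.1489]] [[0.0087, 0.0394], [0.034, 0.0395]]
line [[0.6377, 0.1176], [0.651, 0.1188]] [[0.0159, 0.0097], [0.0292, 0.0097]]
top [[0.6366, 0.1304], [0.6496, 0.1316]] [[0.0159, 0.0225], [0.029, 0.0226]]
tip [[0.6388, 0.1113], [0.6353, 0.0976], [0.6448, 0.0985]] [[0.0164, 0.0033], [0.0116, -0.01], [0.0212, -0.01]]
endwall [[0.65, 0.0856], [0.6503, 0.0825]] [[0.0252, -0.0232], [0.0253, -0.0264]]
```

View pics/w9d.png

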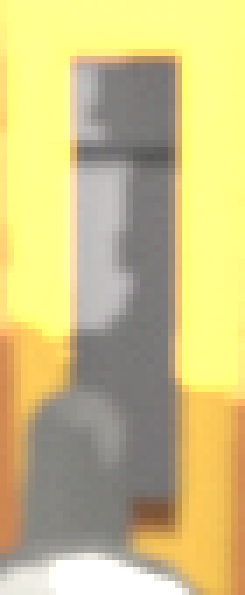

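The wrist view shows the tip at crop (385,410), about 4.8 mm short of the slot's centre line (crop column 410). A thin dark line crosses the keeper at crop (410,267). It may be the hole's near edge, so the hole may lie on the +y side. I centre the pin, enter a little on the -y side of that, and feel towards +y.

```bash
cat > case.py <<'E'
import sys
from mv import *
a=np.radians(5.2);C=np.array([.6228,.1065]);Rc=np.array([[np.cos(a),-np.sin(a)],[np.sin(a),np.cos(a)]])
s,R=st(); p=np.array(s['tcp_pos']); yaw=np.degrees(np.arctan2(R[1,1],R[0,1]))
q=(p[:2]-C)@Rc
ft=Rc.T@np.array(s['force'][:2])
print('t %.2f case xy mm %s z %.1f tip z %.1f yaw %.2f toolx %s gap %.4f Fcase %.1f %.1f Fz %.1f'%(s['time_s'],np.round(q*1000,1),p[2]*1000,p[2]*1000-73.4,yaw,np.round(R[:,0],4),s['finger_gap'],ft[0],ft[1],s['force'][2]))
if len(sys.argv)>3:
    t=np.array([float(v) for v in sys.argv[1:4]])/1000; w=np.r_[C+Rc@t[:2],t[2]]
    print('shift',np.round(R.T@(w-p)*1000,1))
E
python3 case.py 21 8 157
```

```text
t 12.62 case xy mm [17.6 -0.6] z 186.0 tip z 112.6 yaw 5.10 toolx [-1.e-04 -7.e-04 -1.e+00] gap 0.0172 Fcase -0.9 0.2 Fz -0.8
shift [29.   3.4 -8.6]
```

Request:
drive_tool:
  deltas:
    - [[10,10,3.5,-8.5,0],[10,12,0,0,0],[10,7,0,0,0],[10,0,0,0,0]]

```text
time_s: 13.12
tcp_pos: [0.6428, 0.1177, 0.1558]
tool_rot: [-1.322, 1.569, -2.802]
force: [-0.6, -0.5, -1.4]
finger_gap: 0.0168
```

```bash
python3 case.py 21 8 157;python3 wr.py w10; python3 case.py 21 8 157;python3 - <<'E'
from h import *
crop('pics/w10.png','pics/w10c.png',200,120,360,280,5)
E
```

```text
t 13.12 case xy mm [20.9  9.4] z 155.8 tip z 82.4 yaw 5.21 toolx [-1.6e-03 -6.0e-04 -1.0e+00] gap 0.0168 Fcase -0.6 -0.4 Fz -1.4
shift [-1.2  0.1  1.4]
t 13.18 case xy mm [21.3  9.4] z 156.4 tip z 83.0 yaw 5.20 toolx [-7.e-04 -3.e-04 -1.e+00] gap 0.0170 Fcase 0.4 0.5 Fz -0.2
shift [-0.6 -0.3  1.4]
```

View pics/w10c.png

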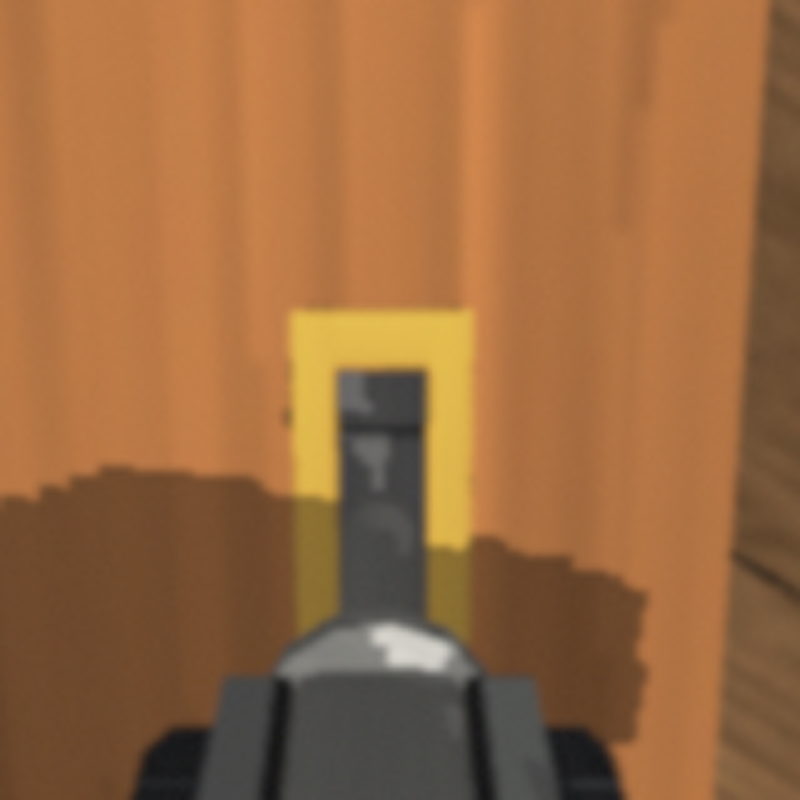

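The pin is centred on the slot: shaft centre is at crop column 382 and so is the slot's. I lower it gently.

Request:
drive_tool:
  deltas:
    - [[10,4,0,0,0],[10,4,0,0,0],[10,4,0,0,0]]

```text
time_s: 13.55
tcp_pos: [0.6433, 0.118, 0.1445]
tool_rot: [2.052, 1.571, 0.573]
force: [-0.6, -0.0, -0.7]
finger_gap: 0.017
```

Request:
drive_tool:
  deltas:
    - [[10,5,0,0,0],[10,5,0,0,0],[10,5,0,0,0]]

```text
time_s: 13.92
tcp_pos: [0.6433, 0.118, 0.1294]
tool_rot: [-1.47, 1.571, -2.95]
force: [-0.8, 0.3, -1.6]
finger_gap: 0.0168
```

```bash
python3 case.py 21 8 120
```

```text
t 13.93 case xy mm [21.4  9.6] z 129.4 tip z 56.0 yaw 5.21 toolx [-1.e-04 -0.e+00 -1.e+00] gap 0.0168 Fcase -0.8 0.4 Fz -1.6
shift [ 9.4 -0.4  1.6]
```

Request:
drive_tool:
  deltas:
    - [[10,3,0,3,0],[10,4,0,2,0],[10,4,0,0,0],[10,2,0,0,0]]

```text
time_s: 14.42
tcp_pos: [0.6437, 0.113, 0.1165]
tool_rot: [-1.646, 1.571, -3.126]
force: [0.7, 0.4, -0.9]
finger_gap: 0.0171
```

Request:
drive_tool:
  deltas:
    - [[10,1.5,0,0,0],[10,1.5,0,0,0]]

```text
time_s: 14.68
tcp_pos: [0.6438, 0.1131, 0.1138]
tool_rot: [1.662, 1.571, 0.183]
force: [-0.6, 0.2, -1.5]
finger_gap: 0.0168
```

Request:
drive_tool:
  deltas:
    - [[10,1.5,0,0,0],[10,1,0,0,0]]

```text
time_s: 14.92
tcp_pos: [0.6438, 0.113, 0.1113]
tool_rot: [1.46, 1.571, -0.02]
force: [-0.5, -0.1, 1.3]
finger_gap: 0.0171
```

```bash
python3 case.py 21 8 120
```

```text
t 14.93 case xy mm [21.5  4.6] z 111.3 tip z 37.9 yaw 5.21 toolx [ 1.e-04 -0.e+00 -1.e+00] gap 0.0171 Fcase -0.5 -0.1 Fz 1.3
shift [-8.7 -0.5 -3.4]
```

Request:
drive_tool:
  deltas:
    - [[10,1,0,0,0],[10,0.8,0,0,0]]

```text
time_s: 15.18
tcp_pos: [0.6438, 0.113, 0.1096]
tool_rot: [2.007, 1.571, 0.528]
force: [-1.1, 0.1, 2.3]
finger_gap: 0.0174
```

Request:
drive_tool:
  deltas:
    - [[10,0,0,-1.5,0],[10,0,0,-1.5,0]]

```text
time_s: 15.42
tcp_pos: [0.6438, 0.1155, 0.1096]
tool_rot: [0.691, 1.57, -0.789]
force: [0.2, -2.4, 2.4]
finger_gap: 0.0172
```

```bash
python3 case.py
```

```text
t 15.43 case xy mm [21.7  7. ] z 109.6 tip z 36.2 yaw 5.19 toolx [ 6.e-04 -6.e-04 -1.e+00] gap 0.0172 Fcase -0.1 -2.4 Fz 2.4
```

Request:
drive_tool:
  deltas:
    - [[10,0,0,-1.5,0],[10,0,0,-1.5,0]]

```text
time_s: 15.68
tcp_pos: [0.6434, 0.119, 0.1095]
tool_rot: [1.052, 1.57, -0.428]
force: [-0.1, -1.8, 1.7]
finger_gap: 0.017
```

Request:
drive_tool:
  deltas:
    - [[10,0,0,-1.5,0],[10,0,0,-1,0]]

```text
time_s: 15.92
tcp_pos: [0.6426, 0.1223, 0.1091]
tool_rot: [-2.319, 1.57, 2.485]
force: [0.5, -0.3, -0.1]
finger_gap: 0.0172
```

Request:
drive_tool:
  deltas:
    - [[10,0,0,-1,0],[10,0,0,-1,0]]

```text
time_s: 16.18
tcp_pos: [0.6426, 0.1237, 0.1092]
tool_rot: [-1.873, 1.57, 2.93]
force: [-0.9, -0.2, -0.3]
finger_gap: 0.017
```

```bash
python3 case.py
```

```text
t 16.18 case xy mm [21.3 15.4] z 109.2 tip z 35.8 yaw 5.22 toolx [-5.e-04  1.e-04 -1.e+00] gap 0.0170 Fcase -0.9 -0.2 Fz -0.3
```

Request:
drive_tool:
  deltas:
    - [[10,1.5,0,0,0],[10,1.5,0,0,0]]

```text
time_s: 16.42
tcp_pos: [0.6428, 0.1235, 0.1063]
tool_rot: [-1.728, 1.571, 3.075]
force: [0.0, 0.1, -1.6]
finger_gap: 0.0173
```

```bash
python3 case.py
```

```text
t 16.43 case xy mm [21.4 15.1] z 106.3 tip z 32.9 yaw 5.21 toolx [-1.e-04  0.e+00 -1.e+00] gap 0.0173 Fcase 0.0 0.1 Fz -1.6
```

The resistance has vanished at y ≈ 15 mm and the tip is 5 mm below the keeper's face, so it is in the hole. I go on down until the collar touches.

Request:
drive_tool:
  deltas:
    - [[10,2.5,0,0,0],[10,2.5,0,0,0],[10,2,0,0,0]]

```text
time_s: 16.8
tcp_pos: [0.6428, 0.1234, 0.0992]
tool_rot: [-1.319, 1.571, -2.799]
force: [-0.4, -0.2, -0.7]
finger_gap: 0.0174
```

Request:
drive_tool:
  deltas:
    - [[10,1.5,0,0,0],[10,1,0,0,0]]

```text
time_s: 17.05
tcp_pos: [0.6428, 0.1235, 0.0969]
tool_rot: [-1.283, 1.571, -2.762]
force: [-0.5, -0.4, -1.4]
finger_gap: 0.0172
```

```bash
python3 case.py
```

```text
t 17.05 case xy mm [21.5 15.1] z 96.9 tip z 23.5 yaw 5.21 toolx [-0. -0. -1.] gap 0.0172 Fcase -0.6 -0.3 Fz -1.4
```

Request:
drive_tool:
  deltas:
    - [[10,1,0,0,0],[10,0.5,0,0,0]]

```text
time_s: 17.3
tcp_pos: [0.6428, 0.1235, 0.0956]
tool_rot: [2.408, 1.571, 0.928]
force: [-1.9, -1.3, 4.2]
finger_gap: 0.0171
```

Request:
drive_tool:
  deltas:
    - [[10,0.6,0,0,0]]

```text
time_s: 17.42
tcp_pos: [0.6428, 0.1235, 0.0956]
tool_rot: [2.047, 1.57, 0.567]
force: [-4.1, -0.1, 11.2]
finger_gap: 0.017
```

The collar is down: TCP z is 95.6 mm against 95.4 expected, and contact is firm at 11 N. I ease off, check, and release.

Request:
drive_tool:
  deltas:
    - [[10,-0.8,0,0,0],[17,0,0,0,0]]
  force: 20

```text
time_s: 17.68
tcp_pos: [0.6429, 0.1235, 0.0956]
tool_rot: [1.453, 1.571, -0.027]
force: [0.0, 0.3, 1.5]
finger_gap: 0.017
```

Request:
drive_tool:
  deltas:
    - [[24,0,0,0,0],[40,0,0,0,0],[45,0,0,0,0],[45,0,0,0,0]]

```text
time_s: 18.18
tcp_pos: [0.6428, 0.1234, 0.0956]
tool_rot: [-0.129, 1.571, -1.608]
force: [-0.2, 1.0, -0.3]
finger_gap: 0.0451
```

```bash
python3 case.py; python3 wr.py w11;python3 -c "
from h import *
crop('pics/w11.png','pics/w11c.png',180,180,380,360,4)"
```

```text
t 18.18 case xy mm [21.5 15.1] z 95.6 tip z 22.2 yaw 5.21 toolx [-0.e+00 -1.e-04 -1.e+00] gap 0.0451 Fcase -0.1 1.1 Fz -0.3
```

View pics/w11c.png

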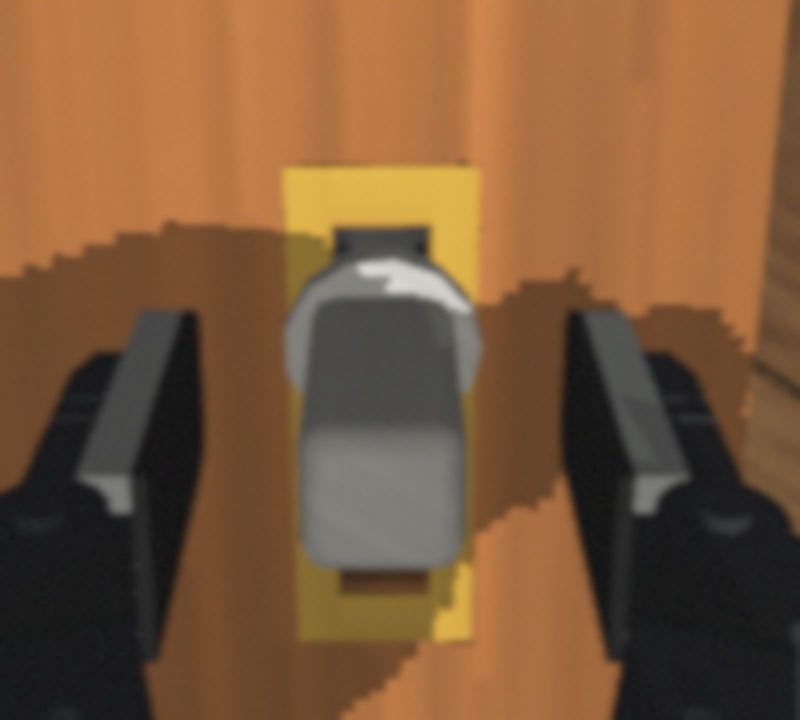

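The jaws stand clear on both sides and the collar lies on the brass strips. I lift straight away and check.

Request:
drive_tool:
  deltas:
    - [[45,-15,0,0,0],[45,-40,0,0,0],[45,-40,-20,0,0],[45,0,-60,0,0],[45,0,-60,0,0]]

```text
time_s: 18.85
tcp_pos: [0.5023, 0.1106, 0.192]
tool_rot: [1.84, 1.568, 0.36]
force: [0.6, 1.3, 1.1]
finger_gap: 0.0451
```

Request:
drive_tool:
  deltas:
    - [[45,0,0,0,0],[45,0,0,0,0]]

```text
time_s: 19.1
tcp_pos: [0.5044, 0.1111, 0.192]
tool_rot: [1.808, 1.568, 0.329]
force: [0.9, -0.1, 0.6]
finger_gap: 0.0453
```

```bash
python3 case.py
python3 - <<'E'
from workcell import imaging
from h import *
for n in ['scene','top']:
    d=imaging.snapshot(n); cv2.imwrite(f'pics/{n[0]}12.png',cv2.cvtColor(d["pixels"],cv2.COLOR_RGB2BGR))
crop('pics/s12.png','pics/s12c.png',190,130,350,250,5)
E
python3 wr.py w12
```

```text
t 19.10 case xy mm [-117.5   15.3] z 192.0 tip z 118.6 yaw 5.23 toolx [ 2.5e-03  9.0e-04 -1.0e+00] gap 0.0453 Fcase 0.9 -0.1 Fz 0.6
```

View pics/s12c.png

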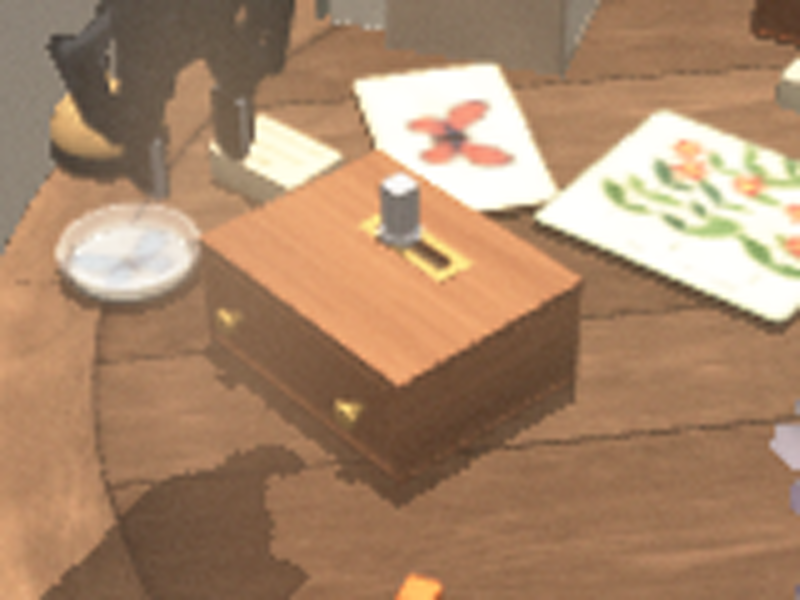

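View pics/t12.png

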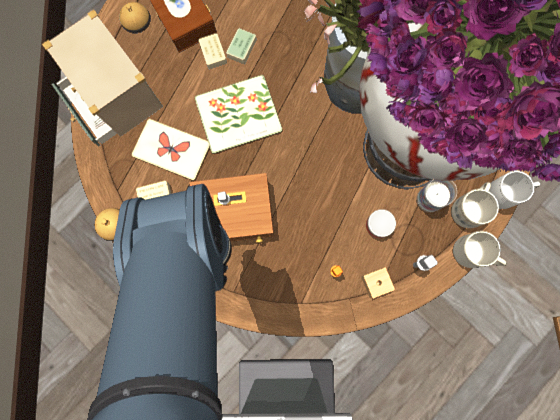

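View pics/w12.png

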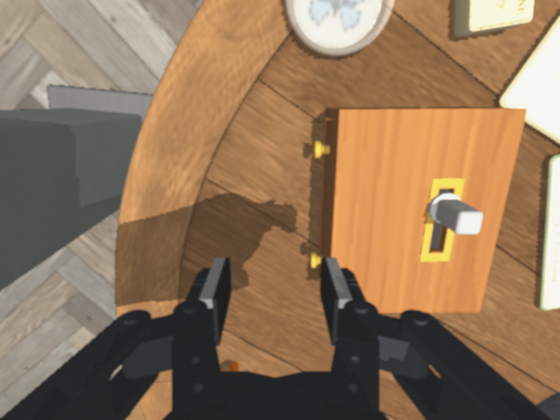

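The pin stands seated with its collar on the brass at scene crop (400,235). The drawer is flush, the dish, soap and tin are where they were, and the gripper touches nothing. I hand in the job.

```bash
python3 -c "
from workcell import ticket
print(ticket.close_job())"
```

```text
the job is handed in; nothing more can be done
None
```

The drawer is fully shut and the small steel pin is seated home in the keeper's hole. The gripper has let go and stands clear. I handed the job in at about 19 s.

- **Drawer:** My first push stalled about 4 mm short. I think a finger knuckle met the cabinet's top edge; the readings there were about 19 N sideways and 15 N upwards. I turned the jaws 90° and pushed again until it met the hard stop at about 16 N. The cameras then showed the face flush with the cabinet.
- **Pin:** I took the smaller grey one from the rest and left the orange and larger grey ones alone. I felt along the slot at about 2.4 N as read (roughly 3.6 N once the weight of the pin is allowed for). The resistance vanished about 12–13 mm towards +y from the slot's middle.
- **Seating:** The collar touched at the expected height (95.6 mm measured, 95.4 mm expected). The highest force I read while seating the pin was 11 N, but forces were only read at the end of each move.
- **Last checks:** The pictures show the collar down on the brass strips and the drawer flush. The tin and dish look unmoved. The soap also looks unmoved in the scene and wrist views, but the arm partly hid it from above. Apart from the short first push, no check failed or disagreed.

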